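# Pick the open-slot bracket from the parts bin and hang it on the pin

## Robot

A 6-joint arm with a two-finger parallel gripper is mounted at the origin on a cart in front of the work surface, level with it; the furniture and walls round the work are solid. World frame = base frame: x ahead of the robot, y to its left, z up, the work surface at z = 0. Lengths are in mm, angles in rad, forces in N, time in s.
With the tool pointing down it reaches from about 300 to 775 mm from the base axis. Payload 14.6 kg.
Tool frame: the origin (TCP) lies between the finger pads; the fingertips stand 8 mm ahead of it and the grasp point (between the pads) lies 11 mm behind it; z points along the fingers, y is the direction in which the jaws open and shut (so a half turn about z gives the same grasp; the last joint's range is limited). The gripper opens to 94 mm and grips with 3 to 60 N. Pads are 16 mm wide; open, the fingers measure 119 mm over their backs; the gripper's body (75 mm by 177 mm) begins 78 mm behind the grasp point.
Start: joints at [1.176, 0.3, 1.521, -0, 1.321, -0.067], TCP at [177.076, 520.705, 213.446] pointing down, gripper open.
Joint ranges: [-3.03, 3.03], [-0.79, 2.21], [0.23, 2.52], [-1.04, 4.18], [0, 3.07], [-2.55, 2.55]. Speed limits (rad/s): [2.22, 2.22, 2.57, 3.14, 3.14, 3.14].

## Interface

Orientations are given as [roll, pitch, yaw] about the fixed x, y, z axes, in that order (R = Rz(yaw) Ry(pitch) Rx(roll)).
In Python, from cell import manip, cams, models gives the robot as it stands. The module is installed in compiled form; this text tells all that it offers.
- The arm moves only by the shell command python3 -m pendant 'ROWS' [OPENING] [FORCE]. ROWS is JSON, a list that holds one entry, the list of rows, each a list of 4 numbers: the shift along the tool's x, y, z in cm, then the turn about the tool's z in rad. In form: [[[x, y, z, roll], ...]]. A call has 1 to 5 rows; each row is the pose to reach, as a shift and turn from the pose commanded when the call began, along the tool's axes at that moment; what a row does not reach only later rows make up. A row lasts 1/10 s, in which the tool goes at most 50 mm and 8.59 degrees, less where a joint would pass 70% of its speed; a pose out of reach is approached as far as the arm can. A call with a gripper value outside its range is refused whole. OPENING is the opening, from -1 (shut) to 1 (fully open), so that 0 is half open, set as the call begins (- or left out, the last holds). The fingers move at their own pace and stop on an object; FORCE is the grip in N (left out, the last holds). Time passes only in rows, so rows that repeat a pose let the fingers close. It gives the time, the measured TCP pose, the force and the opening at its end, in the units of the state.
- manip.read_state(): the state, without advancing time (a new reading comes with each control period).
- cams.camera(name): name is "scene" or "top" or "wrist"; returns a dict with "frame" (384x512x3 uint8, red, green, blue), "K" (3x3 intrinsics, pixels), "pose" (4x4, takes a point from camera to world coordinates). Camera axes: x right, y down, z forward; pixel columns grow to the right and rows downward; lengths in mm; the calibration is good to about 2 mm. The wrist camera is an equidistant fisheye: a pixel r from the principal point sees the ray r / f radians off the axis. A picture is of the moment at which its call begins. There is no depth.
- manip.sign_off(): hands the job in, once; it reports no verdict.
Trained networks look in the newest picture that a camera, given by its name, has taken for a name from the list of things; names that differ only in an ending like _2 or _b are one class to them, and where a whole thing is asked for, a point or a joint stands for the part that bears it (a point fixed in the world has none). Each returns a list of dicts, best first, with "score" (0 to 1); they miss things now and then, are a little off and sometimes report something else, mostly with a low value. They report only what shows in the picture. A call takes as long as a camera call. They do not tell look-alikes from the thing itself.
- models.regions_of(camera, name): "pixels" (384x512 bool, what is visible of it) and "point" ([column, row] in pixels, amid what is visible of it).
The state is a dict: "clock": time; "joints": joint angles; "qd": joint speeds; "effort": joint torques, N m; "eef_pos": TCP position; "eef_rot": TCP orientation; "wrist_force": force on the tool from outside, world axes, zero at the start; "moment": the same for the moment, N m; "finger_gap": finger opening in mm.
Only numpy, scipy, OpenCV 4.12 (cv2) and the standard library are available. Lean on these libraries where they do the work, as an engineer would, in place of code of your own. Each camera call takes 0.05 s, during which the arm holds its last target.

## Task

Among the steel angle brackets in the black parts bin, find the one whose slot is open at the side edge, lift it out and hang it on the stand's headed pin: slide the slot sideways over the pin until the pin is under the notch, then lower the bracket so that it hangs freely from the notch, and let go. Leave the other two brackets standing in the bin and do not disturb the things on the bench around the work.

Things in the scene. Friction and masses are not known exactly. Their poses are not given: they have to be found in the camera images.
- parts_bin: Black open bin fixed on the bench, left or right of the pin stand, 206 (x) x 268 (y) x 35 mm high, walls and floor 3 mm. Origin: centre of underside. Three angle brackets stand in it in a row along y, in any order, about 88 mm apart, each turned up to 0.35 rad from the bin; a bolt, nuts and a small wrench lie along its front and back walls (below 25 mm).
- slot_bracket: The bracket to hang: loose, 5 mm steel, 0.2 kg, on its foot. Origin: foot's underside, z up. Web 50 (y +-25) x 110 mm tall, mid plane x=+16 mm, solid above z=63: pinch its top across x. Foot x -20 to 18.5, points to the robot. Slot z 41 to 55, OPEN at the -y edge (right-hand edge seen from the robot), runs to y=+6; at its inner end a notch, y +-6, rises to z=63.
- slot_top (a point): Middle of the top edge of slot_bracket's web, at (16, 0, 110) mm of the bracket; axes as the bracket's.
- slot_seat (a point): Where the pin's axis lies in slot_bracket when the notch rests on the pin: (16, 0, 59.5) mm of the bracket, 3.5 mm below the notch's top and 11.5 mm above the slot's middle height; axes as the bracket's.
- hole_bracket: Same bent-steel angle bracket as slot_bracket in outline, size, origin and axes, but with only a closed hole 14 mm square in the web (y -7 to +7, z 49 to 63 mm). Leave it in the bin.
- window_bracket: Same bent-steel angle bracket as slot_bracket in outline, size, origin and axes, but with only a closed window 34 mm wide in the web (y -17 to +17, z 41 to 63 mm), not open at any edge. Leave it in the bin.
- pin_stand: Dark steel stand fixed on the bench; origin: centre of underside, yaw up to 0.4 rad. Base 90x80x8 mm; post x 10 to 26, y +-13 mm, top z=125. A level 7 mm pin leaves the post's front face (x=10) at z=115 towards -x (the robot): 18 mm free, then a head 18 mm wide, 3 mm thick. A hung bracket's web is between post and head, its foot away from the post; it may lean on the post.
- pin_mid (a point): Middle of the pin's free length on its axis, (1, 0, 115) mm of the stand; x axis along the pin (towards the post), z up.
- tape_measure: Bystander: yellow tape measure, 35 x 80 x 69 mm, behind the work; origin under its centre.
- oil_can: Bystander: green oil can with a spout, 70 mm diameter, 160 mm high, behind the work; origin under its centre.
Mind the look-alikes: they are no part of the job. What is meant by the pin_stand is not yellow, and is the smaller of those in its own colour. Leave any brown look-alike of the slot_bracket alone.

How it is judged:
By the outcome, as a careful person would: the job done as asked, in the order asked, and still so for the second after the job is handed in, with the robot touching nothing.
It also fails if it takes over 45 s, if anything falls off the work surface, if the arm or the gripper's body presses on something with over 40 N, if the wrist force passes 120 N, or if a joint passes its speed limit or range.

## Working session

There is one attempt and no reset: what is moved stays moved. The work goes in short steps, Python scripts to look and compute and a shell command to move; the robot and the scene stay as the last step left them, time stands still between calls to the robot, and variables do not carry over. Pictures are saved under pics/ and viewed, and the job is handed in when it is done.

```bash
mkdir -p pics; ls; python3 - <<'E'
from cell import manip,cams,models
import cv2,numpy as np
s=manip.read_state();print({k:np.round(v,3).tolist() for k,v in s.items()})
for n in ["scene","top","wrist"]:
    c=cams.camera(n);cv2.imwrite(f"pics/{n}0.png",c["frame"][:,:,::-1]);print(n,np.round(c["K"],1).tolist(),np.round(c["pose"],3).tolist())
    for o in ["slot_bracket","hole_bracket","window_bracket","pin_stand","parts_bin","slot_top","pin_mid","slot_seat"]:
        for r in models.regions_of(n,o): print(n,o,round(r["score"],2),np.round(r["point"]),r["pixels"].sum())
E
```

```text
pics
{'clock': 0.0, 'joints': [1.176, 0.3, 1.522, -0.0, 1.321, -0.067], 'qd': [0.0, -0.0, -0.0, 0.001, -0.0, -0.0], 'effort': [-0.001, -53.181, -35.273, 0.071, 0.024, -0.0], 'eef_pos': [176.982, 520.471, 212.878], 'eef_rot': [-3.14, -0.0, 2.814], 'wrist_force': [0.878, 0.709, -0.73], 'moment': [-0.023, -0.029, 0.001], 'finger_gap': 94.345}
scene [[449.0, 0.0, 250.4], [0.0, 449.0, 185.8], [0.0, 0.0, 1.0]] [[-0.809, -0.285, 0.514, -132.216], [-0.587, 0.423, -0.69, 1194.944], [-0.021, -0.86, -0.509, 772.068], [0.0, 0.0, 0.0, 1.0]]
scene slot_bracket 0.48 [315. 165.] 206
scene hole_bracket 0.78 [303. 176.] 220
scene pin_stand 0.95 [167. 295.] 1279
scene pin_stand 0.88 [272. 242.] 1572
scene pin_stand 0.82 [250. 207.] 679
scene pin_stand 0.55 [286. 176.] 770
scene parts_bin 0.83 [287. 177.] 787
scene slot_top 0.58 [313. 172.] 199
scene slot_top 0.48 [314. 190.] 4
scene pin_mid 0.78 [274. 249.] 1622
scene pin_mid 0.75 [250. 208.] 646
scene pin_mid 0.2 [314. 170.] 206
scene slot_seat 0.47 [313. 169.] 187
scene slot_seat 0.39 [321. 220.] 11
top [[383.5, 0.0, 255.9], [0.0, 383.5, 194.4], [0.0
[... 266 characters left out ...]
ket 0.69 [377. 222.] 255
top pin_stand 0.97 [252. 206.] 751
top pin_stand 0.94 [120. 220.] 832
top pin_stand 0.69 [211. 256.] 1385
top pin_stand 0.24 [240. 136.] 492
top parts_bin 0.73 [351. 214.] 5978
top slot_top 0.69 [276. 257.] 231
top slot_top 0.66 [354. 219.] 321
top pin_mid 0.79 [210. 255.] 1391
top pin_mid 0.72 [249. 208.] 775
top pin_mid 0.64 [120. 220.] 795
top slot_seat 0.75 [353. 226.] 294
top slot_seat 0.57 [279. 253.] 293
wrist [[297.3, 0.0, 257.3], [0.0, 297.3, 190.1], [0.0, 0.0, 1.0]] [[0.321, 0.914, 0.249, 104.09], [0.947, -0.31, -0.086, 545.508], [-0.001, 0.264, -0.965, 384.174], [0.0, 0.0, 0.0, 1.0]]
wrist pin_stand 0.83 [225. 324.] 1876
wrist pin_mid 0.55 [226. 325.] 1761
```

View pics/scene0.png

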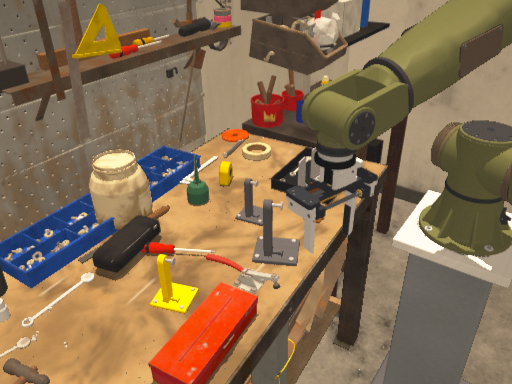

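View pics/top0.png

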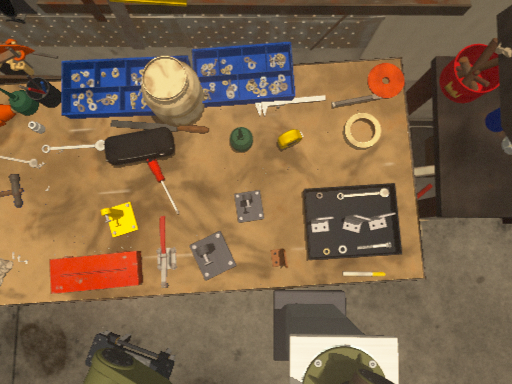

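View pics/wrist0.png

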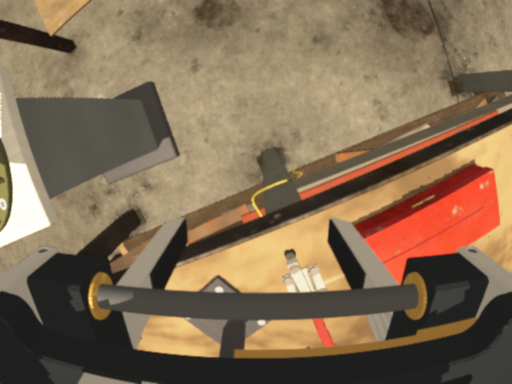

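```bash
python3 - <<'E'
import cv2,numpy as np
t=cv2.imread("pics/top0.png")
a=cv2.resize(t[180:264,298:406],None,fx=7,fy=7,interpolation=cv2.INTER_CUBIC);cv2.imwrite("pics/binc.png",a)
a=cv2.resize(t[180:285,185:295],None,fx=5,fy=5,interpolation=cv2.INTER_CUBIC);cv2.imwrite("pics/stc.png",a)
E
```

```text
(no output)
```

View pics/binc.png

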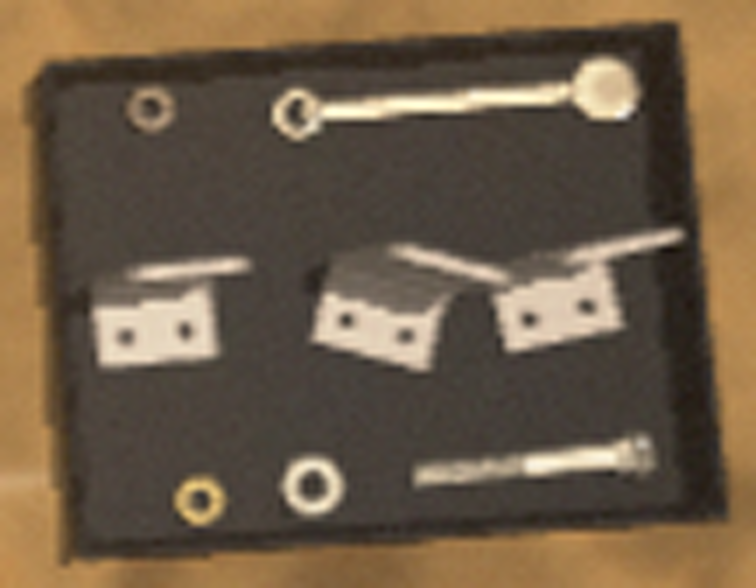

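View pics/stc.png

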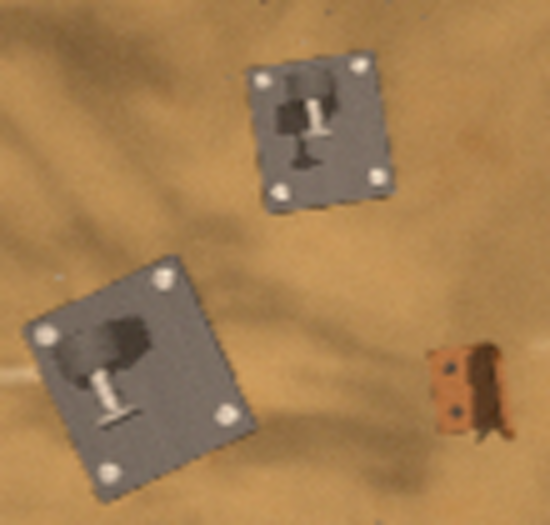

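```bash
cat > h.py <<'E'
import cv2,numpy as np
from cell import manip,cams,models
from scipy.spatial.transform import Rotation as Ro
def ray(c,px,fish=False):
    K,P=np.array(c["K"]),np.array(c["pose"]);a=(px[0]-K[0,2])/K[0,0];b=(px[1]-K[1,2])/K[1,1]
    if fish:
        r=np.hypot(a,b);d=np.array([a/r*np.sin(r),b/r*np.sin(r),np.cos(r)]) if r>1e-9 else np.array([0,0,1.])
    else: d=np.array([a,b,1.])
    return P[:3,3],P[:3,:3]@(d/np.linalg.norm(d))
def hit(c,px,z,fish=False):
    o,d=ray(c,px,fish);return o+d*(z-o[2])/d[2]
def proj(c,p,fish=False):
    K,P=np.array(c["K"]),np.array(c["pose"]);q=P[:3,:3].T@(np.asarray(p,float)-P[:3,3])
    if fish:
        t=np.arctan2(np.hypot(q[0],q[1]),q[2]);n=np.hypot(q[0],q[1]);u=q[:2]/n*t
    else: u=q[:2]/q[2]
    return np.array([K[0,0]*u[0]+K[0,2],K[1,1]*u[1]+K[1,2]])
def tri(rays):
    A=0;b=0
    for o,d in rays:
        M=np.eye(3)-np.outer(d,d);A=A+M;b=b+M@o
    p=np.linalg.solve(A,b);return p,[np.linalg.norm(np.cross(p-o,d)) for o,d in rays]
def R():
    s=manip.read_state();return np.array(s["eef_pos"]),Ro.from_euler('xyz',s["eef_rot"]).as_matrix(),s
def snap(n,f,sc=1,crop=None):
    c=cams.camera(n);im=c["frame"][:,:,::-1]
    if crop: im=im[crop[1]:crop[3],crop[0]:crop[2]]
    cv2.imwrite("pics/"+f,cv2.resize(im,None,fx=sc,fy=sc,interpolation=cv2.INTER_CUBIC));return c
def go(target,yaw=None):
    p,M,s=R();d=M.T@(np.array(target)-p)/10;print("tool cm",d.round(2),"yaw now",s["eef_rot"][2],"" if yaw is None else "turn %.3f"%(((s["eef_rot"][2]-yaw)+np.pi/2)%np.pi-np.pi/2))
E
cat > /tmp/a.py <<'E'
from h import *
c=cams.camera("top")
f=lambda x,y:(298+x/7,180+y/7)
for n,a,b in [("L",(130,275),(250,263)),("M",(392,250),(510,280)),("R",(575,258),(682,236))]:
    A=hit(c,f(*a),113);B=hit(c,f(*b),113);print(n,A.round(),B.round(),((A+B)/2).round(1),np.linalg.norm(A-B),"yaw",np.arctan2(-(A-B)[0],(A-B)[1]))
for q in [(40,70),(680,25),(725,515),(65,555)]: print(hit(c,f(*q),35).round())
f=lambda x,y:(185+x/5,180+y/5)
for q in [(248,70),(373,52),(395,192),(268,213)]: print("base",hit(c,f(*q),8).round())
for q in [(312,98),(319,130)]: print("pin",hit(c,f(*q),115).round())
for q in [(25,328),(175,257),(255,428),(105,503)]: print("big",hit(c,f(*q),8).round())
go((380,0,300),np.pi)
E
python3 /tmp/a.py
```

```text
L [491.  94. 113.] [496.  47. 113.] [493.2  70.1 113. ] 47.45234247500238 yaw 0.11146648919761959
M [502.  -9. 113.] [490. -55. 113.] [496.  -32.3 113. ] 47.42645018661375 yaw -0.23913051725209705
R [499. -81. 113.] [ 508. -123.  113.] [ 503.9 -102.   113. ] 43.10815209320302 yaw 0.21379380371031984
[580. 120.  35.]
[ 603. -152.   35.]
[ 396. -166.   35.]
[376. 110.  35.]
base [569. 328.   8.]
base [581. 252.   8.]
base [495. 237.   8.]
base [482. 314.   8.]
pin [543. 285. 115.]
pin [525. 281. 115.]
big [411. 460.   8.]
big [455. 370.   8.]
big [353. 320.   8.]
big [308. 409.   8.]
tool cm [-35.98 -42.77  -8.65] yaw now 2.8138329380774474 turn -0.328
```

```bash
python3 -m pendant '[[[-3.6,-4,-4,0],[-7,-8,-8.6,-0.1],[-11,-13,-8.6,-0.2],[-14,-17,-8.6,-0.33],[-17,-21,-8.6,-0.33]]]' && python3 -c "
from h import *
go((380,-20,240),np.pi)"
```

```text
clock: 1.9
eef_pos: [256.4, 307.8, 297.6]
eef_rot: [3.141, 0.001, -3.134]
wrist_force: [1.7, -0.2, 0.1]
finger_gap: 93.9
tool cm [-12.11 -32.88   5.74] yaw now -3.134083574636031 turn 0.008
```

```bash
python3 -m pendant '[[[-2,-5,0,0],[-4,-10,0,0],[-6,-15,0,0],[-8,-20,0,0],[-10,-25,1,0]]]'; python3 -m pendant '[[[-1,-4,2,0],[-2,-8,4.7,0],[-2,-8,4.7,0]]]'; python3 -c "
from h import *
snap('wrist','w1.png',1.5);snap('scene','s1.png',5,(250,130,400,240))"
```

```text
clock: 2.4
eef_pos: [349.8, 76.0, 290.7]
eef_rot: [3.141, 0.003, -3.139]
wrist_force: [1.2, 0.2, 0.2]
finger_gap: 94.0
clock: 2.7
eef_pos: [368.9, -5.4, 240.1]
eef_rot: [-3.142, -0.004, 3.139]
wrist_force: [-0.5, 1.2, 0.9]
finger_gap: 94.2
```

View pics/w1.png

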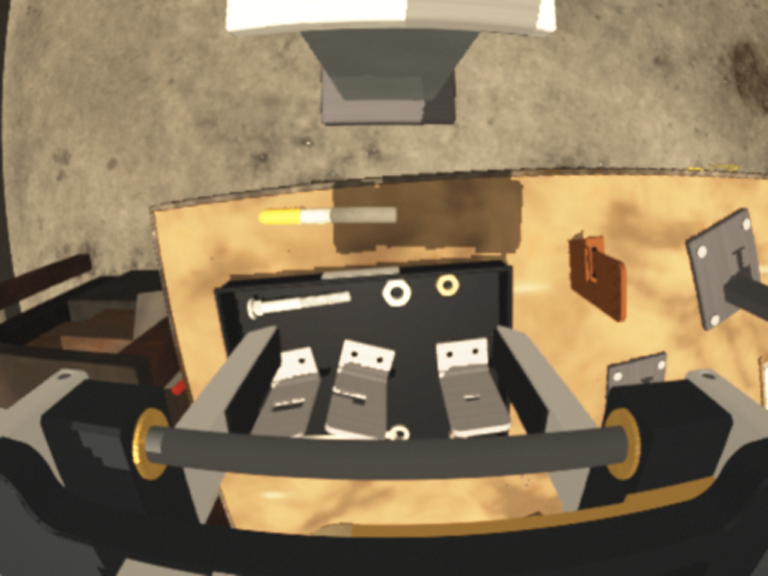

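View pics/s1.png

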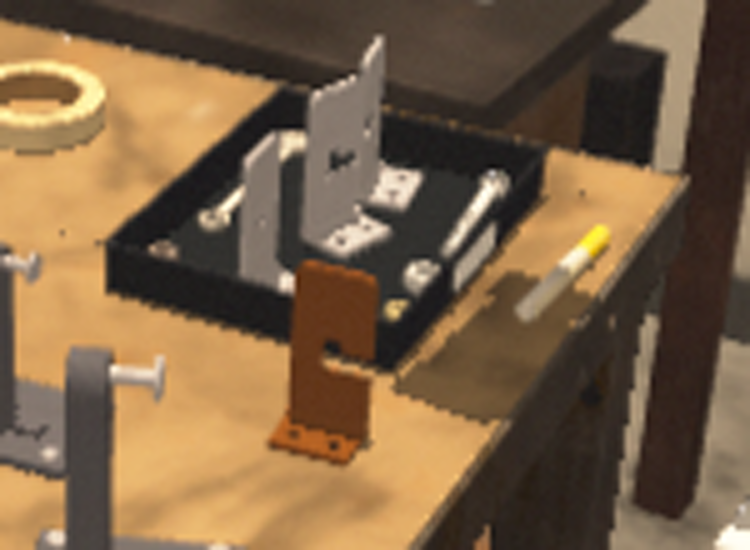

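```bash
python3 -c "
import cv2
w=cv2.imread('pics/w1.png')[330:445,240:530];cv2.imwrite('pics/w1c.png',cv2.resize(w,None,fx=2.7,fy=2.7,interpolation=2))"
```

```text
(no output)
```

View pics/w1c.png

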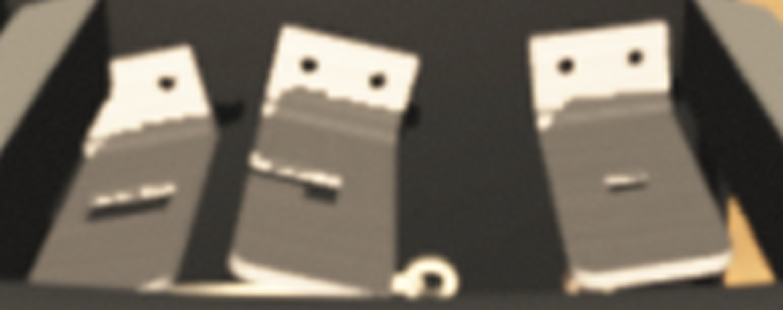

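```bash
python3 -c "
from h import *
go((496,-32,200),-1.81+np.pi)"; python3 -m pendant '[[[-3,-1,0,0.14],[-6,-2,0,0.28],[-9,-3,0,0.42],[-12.7,-2.7,0,0.56],[-12.7,-2.7,0,0.7]]]';python3 -m pendant '[[[0,0,0,0.14],[0,0,0,0.28],[0,0,0,0.42],[0,0,0,0.56],[0,0,0,0.7]]]';python3 -m pendant '[[[0,0,0,0.14],[0,0,0,0.28],[0,0,0,0.41],[0,0,0,0.41]]]'; python3 -c "
from h import *
go((496,-32,200),-1.81+np.pi)
snap('wrist','w2.png',1.5);snap('scene','s2.png',5,(250,130,400,240))"
```

```text
tool cm [-12.66  -2.96   4.27] yaw now 3.141441548901267 turn -1.332
clock: 3.3
eef_pos: [499.3, -27.0, 242.7]
eef_rot: [3.141, -0.0, 2.44]
wrist_force: [-0.5, -0.7, -0.2]
finger_gap: 94.1
clock: 3.8
eef_pos: [496.9, -26.9, 243.9]
eef_rot: [3.14, 0.0, 1.74]
wrist_force: [-0.2, 0.7, -0.0]
finger_gap: 94.0
clock: 4.2
eef_pos: [496.9, -27.1, 243.8]
eef_rot: [3.14, -0.0, 1.334]
wrist_force: [-1.2, -0.2, 1.6]
finger_gap: 94.1
tool cm [-0.5   0.02  4.38] yaw now 1.3338722755097314 turn 0.002
```

View pics/w2.png

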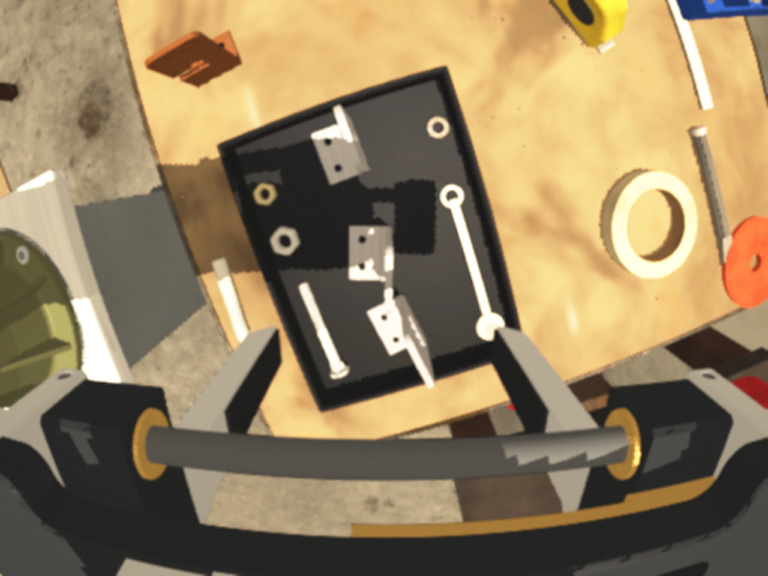

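```bash
cat > ov.py <<'E'
from h import *
def pose(x,y,z,yaw): # bracket pose fn
    M=Ro.from_euler('z',yaw).as_matrix();return lambda p:M@np.array(p,float)+[x,y,z]
FEET=[(-20,-25,5),(-20,25,5),(18.5,25,5),(18.5,-25,5)]
WEB=[(13.5,-25,0),(13.5,-25,110),(18.5,-25,110),(18.5,25,110),(13.5,25,110),(13.5,25,0)]
SLOT=[(13.5,-25,41),(13.5,6,41),(13.5,6,63),(13.5,-6,63),(13.5,-6,55),(13.5,-25,55)]
def draw(c,T,sc,off=(0,0),fish=True):
    im=cv2.resize(c["frame"][:,:,::-1],None,fx=sc,fy=sc,interpolation=cv2.INTER_CUBIC)
    for L,col,cl in [(FEET,(0,255,0),1),(WEB,(0,0,255),1),(WEB[1:5],(0,0,255),1),(SLOT,(255,128,0),0)]:
        q=np.array([(proj(c,T(p),fish)+.5)*sc for p in L]).astype(int)
        cv2.polylines(im,[q],bool(cl),col,1)
    return im
E
python3 - <<'E'
from ov import *
c=cams.camera("wrist")
# top mid (496,-32.3), yaw -.239
y=-.24;x0=496-16*np.cos(y);y0=-32.3-16*np.sin(y)
im=draw(c,pose(x0,y0,3,y),4);cv2.imwrite("pics/o1.png",im[500:1000,750:1350])
t=cams.camera("top");im=draw(t,pose(x0,y0,3,y),6,fish=False);print(im.shape);cv2.imwrite("pics/o2.png",im[1200:1500,1850:2400])
E
```

```text
(2304, 3072, 3)
```

View pics/o1.png

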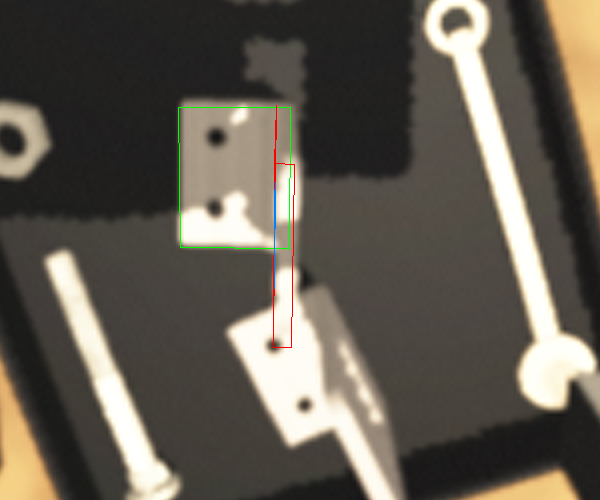

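```bash
python3 -m pendant '[[[-0.3,0,5,0],[-0.3,0,10,0],[-0.3,0,13,0],[-0.3,0,15.3,0],[-0.3,0,15.3,0]]]'; python3 -m pendant '[[[0,0,0,0],[0,0,0,0],[0,0,0,0]]]' -0.5 20;python3 -c "
from h import *
snap('scene','s3.png',5,(250,130,400,240));snap('wrist','w3.png',1.5)"
```

```text
clock: 4.9
eef_pos: [494.5, -31.3, 87.4]
eef_rot: [-3.137, 0.0, 1.336]
wrist_force: [-0.8, 0.1, 0.1]
finger_gap: 93.7
clock: 5.2
eef_pos: [496.6, -31.7, 91.1]
eef_rot: [3.139, -0.0, 1.334]
wrist_force: [-0.4, -0.2, -0.8]
finger_gap: 73.7
```

View pics/s3.png

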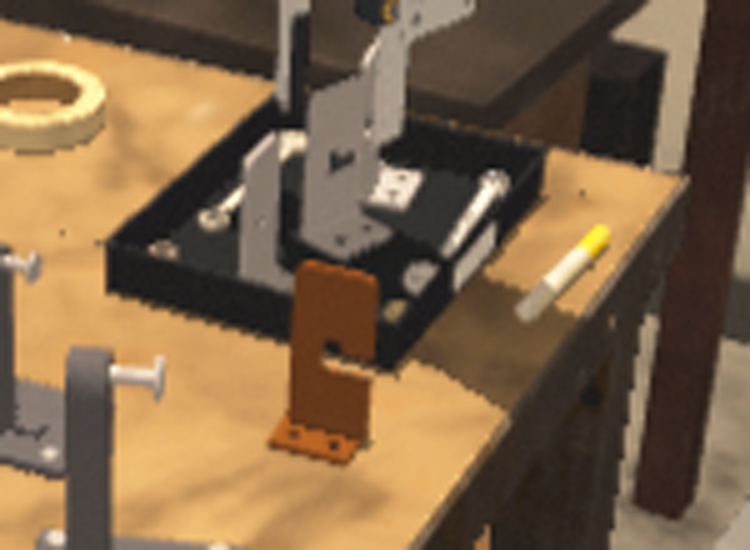

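View pics/w3.png

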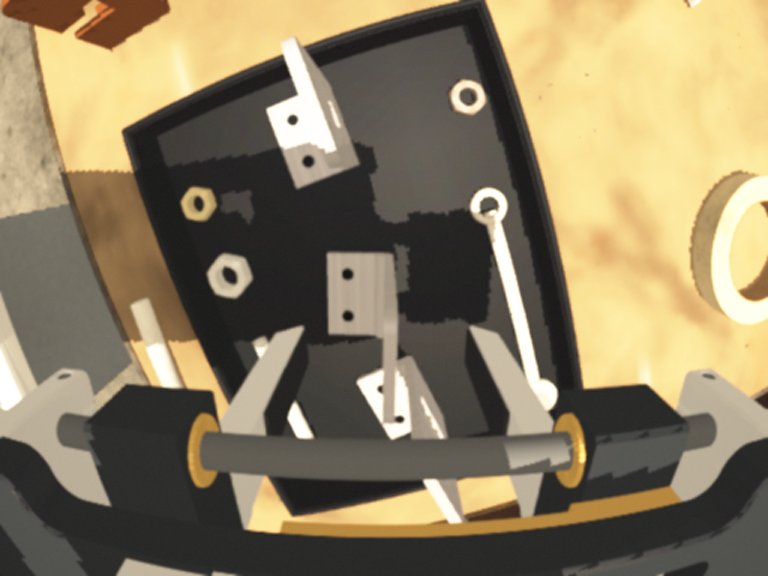

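```bash
python3 -m pendant '[[[0,0,0,0],[0,0,0,0],[0,0,0,0],[0,0,0,0],[0,0,0,0]]]' -1 30; python3 -m pendant '[[[0,0,0,0],[0,0,0,0],[0,0,0,0],[0,0,0,0],[0,0,0,0]]]' -1 30;python3 -m pendant '[[[0,0,0,0],[0,0,0,0]]]' -1 30
```

```text
clock: 5.8
eef_pos: [495.9, -31.7, 89.8]
eef_rot: [-3.142, 0.0, 1.334]
wrist_force: [1.0, -0.6, -0.1]
finger_gap: 25.3
clock: 6.3
eef_pos: [495.8, -31.6, 89.6]
eef_rot: [-3.141, 0.0, 1.334]
wrist_force: [0.5, 0.2, -1.8]
finger_gap: 4.7
clock: 6.5
eef_pos: [495.8, -31.6, 89.7]
eef_rot: [-3.141, 0.0, 1.334]
wrist_force: [-0.1, 0.7, -1.6]
finger_gap: 5.1
```

```bash
python3 -m pendant '[[[0,0,-2,0],[0,0,-6,0],[0,0,-10,0],[0,0,-14,0],[0,0,-15,0]]]' -1 40; python3 -m pendant '[[[0,0,0,0]]]';python3 -c "
from h import *
snap('scene','s4.png',4,(220,100,400,240));snap('wrist','w4.png',1.5)"
```

```text
clock: 7.0
eef_pos: [497.0, -31.8, 244.0]
eef_rot: [3.135, -0.001, 1.334]
wrist_force: [-0.1, -0.1, -2.4]
finger_gap: 4.7
clock: 7.1
eef_pos: [496.3, -31.7, 240.8]
eef_rot: [3.139, -0.0, 1.334]
wrist_force: [1.0, 0.4, -1.9]
finger_gap: 4.5
```

View pics/s4.png

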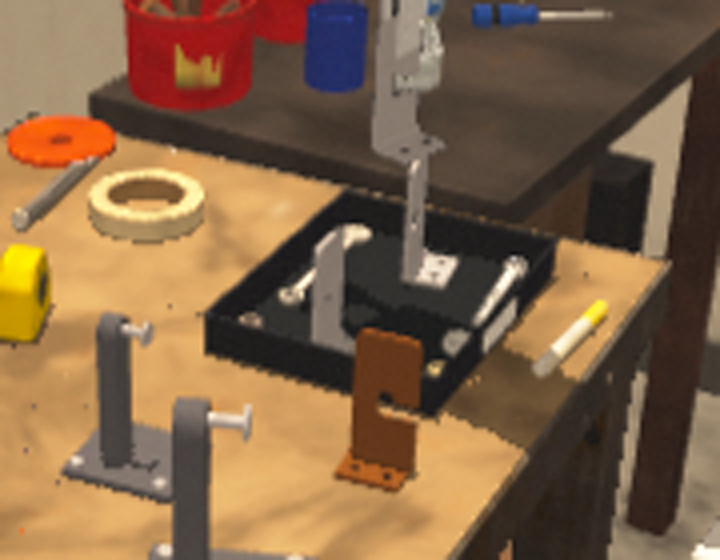

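View pics/w4.png

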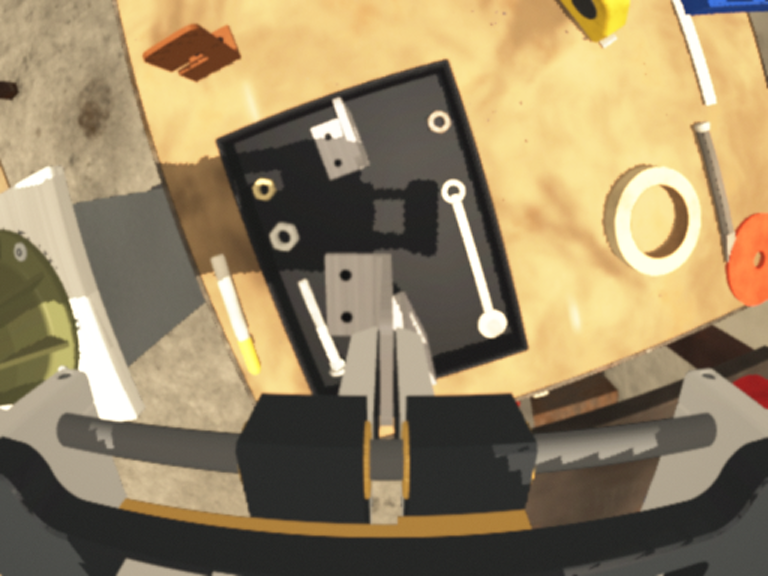

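```bash
python3 - <<'E'
from h import *
from scipy.optimize import least_squares
c=cams.camera("wrist");p,M,s=R()
cv2.imwrite("pics/w4c.png",cv2.resize(c["frame"][150:260,190:300,::-1],None,fx=5.4,fy=5.4,interpolation=2))
pts=[((-20,25,5),(326,253)),((-20,-25,5),(327,335)),((16,25,0),(391,253))]
def T(q,dy,h,dx): return p+M@np.array([q[1]+dy,q[0]-16+dx,h-q[2]])
f=lambda v:np.concatenate([proj(c,T(q,*v),True)-np.array(u)/1.5 for q,u in pts])
r=least_squares(f,[0,86,0]);print(r.x,r.fun.round(2),p,s["eef_rot"])
E
```

```text
[ 2.86068344 79.35644115  1.79111854] [-0.17  0.26  1.21  0.72 -0.98 -0.97] [495.30703684 -31.57854961 237.91970348] [-3.13875265e+00  3.18247798e-04  1.33371984e+00]
```

View pics/w4c.png

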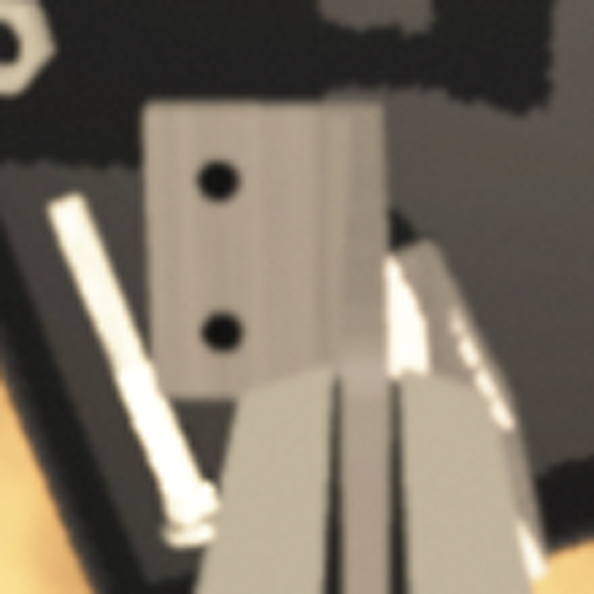

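```bash
python3 -m pendant '[[[4,-0.7,-0.5,-0.1],[8.5,-1.4,-1,-0.2],[13,-2.2,-1,-0.3],[17.5,-2.9,-1,-0.4],[21,-3.5,-1,-0.4]]]';python3 -m pendant '[[[0,0,0,0],[0,0,0,0]]]'; python3 -c "
from h import *
c=snap('wrist','w5.png',1.5)
c2=snap('scene','s5.png',5,(215,130,335,240))
np.save('/tmp/w5.npy',c,allow_pickle=True)
p,M,s=R();print(p,s['eef_rot'])"
```

```text
clock: 7.75
eef_pos: [510.6, 183.0, 247.9]
eef_rot: [-3.139, 0.0, 1.738]
wrist_force: [0.6, -1.0, -1.4]
finger_gap: 5.1
clock: 7.95
eef_pos: [510.7, 181.0, 248.1]
eef_rot: [-3.139, 0.001, 1.735]
wrist_force: [-0.1, -1.0, -2.6]
finger_gap: 4.7
[511.03696864 179.8453926  248.87230817] [-3.14007935e+00  3.81040107e-04  1.73300207e+00]
```

View pics/w5.png

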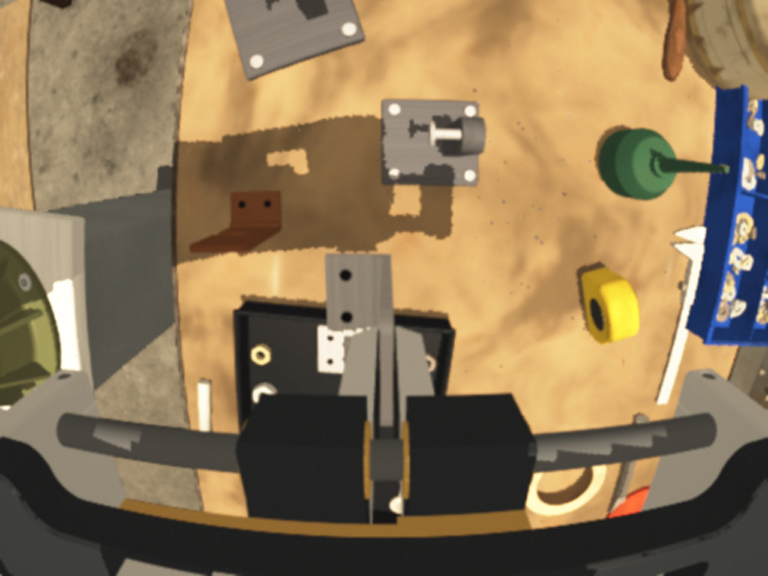

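View pics/s5.png

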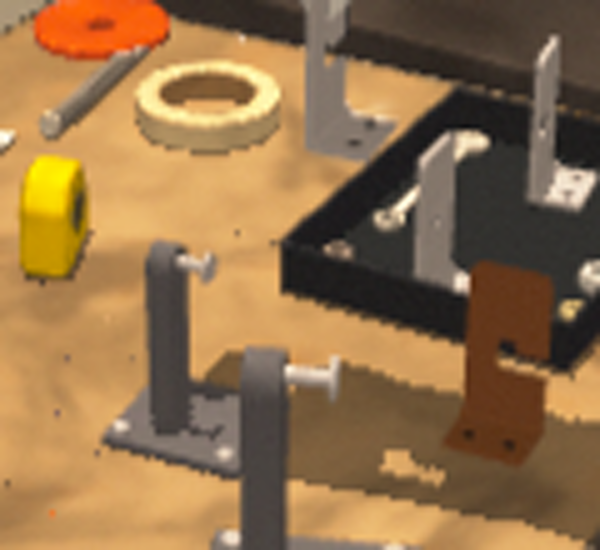

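```bash
python3 - <<'E'
import cv2
w=cv2.imread('pics/w5.png')[90:195,370:495];cv2.imwrite('pics/w5c.png',cv2.resize(w,None,fx=6,fy=6,interpolation=2))
w=cv2.imread('pics/s5.png')
E
```

```text
(no output)
```

View pics/w5c.png

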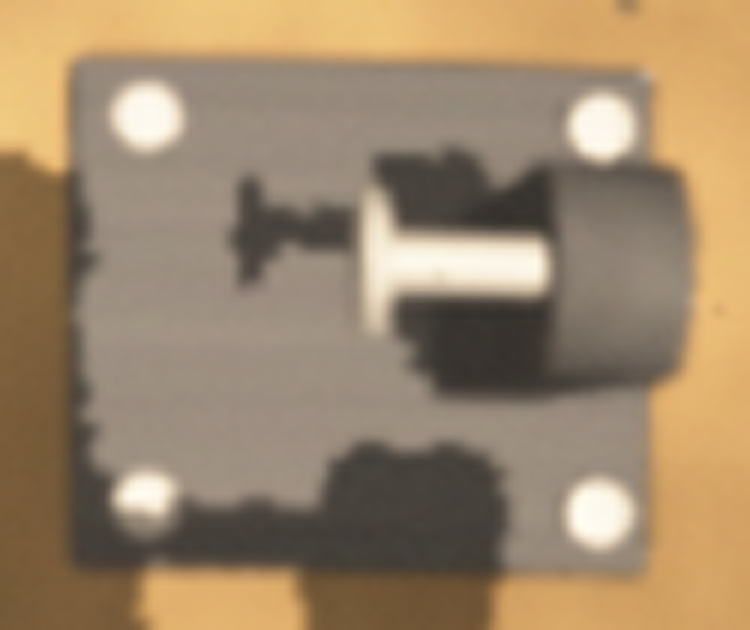

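```bash
python3 - <<'E'
from h import *
from scipy.optimize import least_squares
c=np.load('/tmp/w5.npy',allow_pickle=True).item()
f=lambda x,y:((370+x/6)/1.5,(90+y/6)/1.5)
pts=[((-45,40,8),(72,60)),((45,40,8),(650,68)),((45,-40,8),(650,575)),((-45,-40,8),(72,568)),((10,0,115),(552,266)),((-8,0,115),(393,264)),((-9,9,115),(378,190)),((-9,-9,115),(378,338))]
from scipy.spatial.transform import Rotation as Ro
def S(v,q): return Ro.from_euler('z',v[2]).as_matrix()@np.array(q,float)+[v[0],v[1],0]
for sel in (range(8),range(4),range(4,8)):
    r=least_squares(lambda v:np.concatenate([proj(c,S(v,pts[i][0]),True)-f(*pts[i][1]) for i in sel]),[532,283,.165])
    print(r.x.round(3),r.fun.round(1),S(r.x,(1,0,115)).round(1))
E
```

```text
[5.33847e+02 2.85031e+02 1.72000e-01] [-0.4 -0.6  0.9 -0.2  0.6  0.2  0.   0.5 -0.6  0.2 -0.5 -0.   0.1 -0.5
  0.2  0.5] [534.8 285.2 115. ]
[5.33496e+02 2.84902e+02 1.72000e-01] [-0.7 -0.6  0.6 -0.2  0.3  0.3 -0.2  0.5] [534.5 285.1 115. ]
[5.34032e+02 2.85122e+02 1.77000e-01] [-0.4  0.1 -0.3 -0.   0.3 -0.5  0.4  0.5] [535.  285.3 115. ]
```

```bash
python3 -m pendant '[[[4.5,1.1,0,-0.01],[9,2.2,0,-0.01],[13,3.2,0,-0.01],[15.6,3.8,0,-0.01],[15.6,3.8,0,-0.01]]]';python3 -m pendant '[[[0,0,3,0],[0,0,6.5,0],[0,0,9,0],[0,0,9.4,0],[0,0,9.4,0]]]';python3 -m pendant '[[[0,0,0,0],[0,0,0,0]]]'; python3 -c "
from h import *
c=snap('wrist','w6.png',1.5)
c2=snap('scene','s6.png',5,(215,130,335,240))
c2=snap('top','t6.png',6,(200,160,300,240))
p,M,s=R();print(p,s['eef_rot'])
sy=np.array([-.171,.985,0]);sx=np.array([.985,.171,0]);d=p-[533,284.5,0];print(d@sx,d@sy)"
```

```text
clock: 8.55
eef_pos: [523.3, 342.3, 248.7]
eef_rot: [-3.14, 0.0, 1.745]
wrist_force: [-0.2, -0.7, -1.8]
finger_gap: 4.7
clock: 9.05
eef_pos: [523.7, 339.7, 156.0]
eef_rot: [-3.141, 0.0, 1.742]
wrist_force: [-0.6, 0.7, -1.0]
finger_gap: 5.2
clock: 9.25
eef_pos: [524.0, 340.8, 157.4]
eef_rot: [3.139, -0.001, 1.743]
wrist_force: [0.6, 0.6, -0.8]
finger_gap: 5.1
[523.5673575  340.90976306 156.59107845] [ 3.14047465e+00 -3.62086332e-04  1.74383086e+00]
0.35491661933194685 57.17659848310033
```

View pics/w6.png

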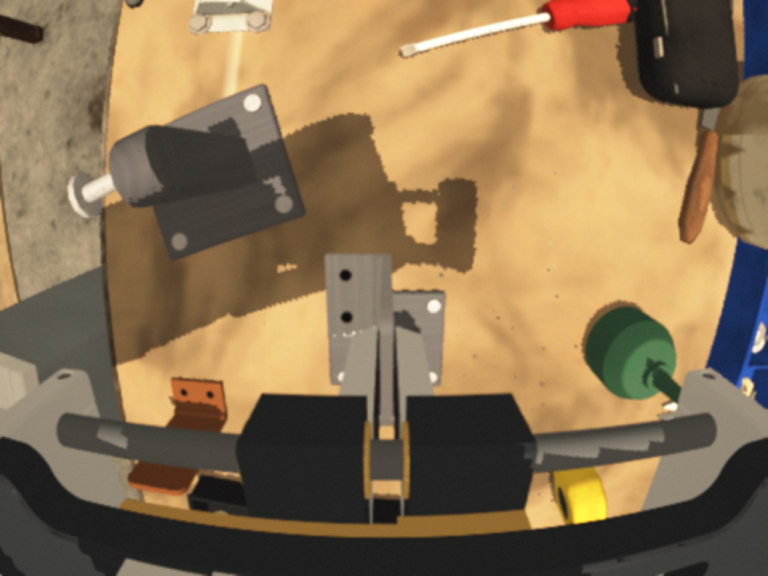

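View pics/s6.png

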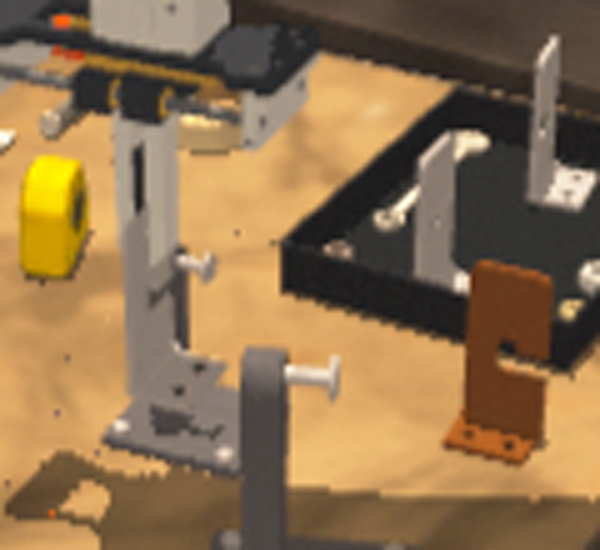

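View pics/t6.png

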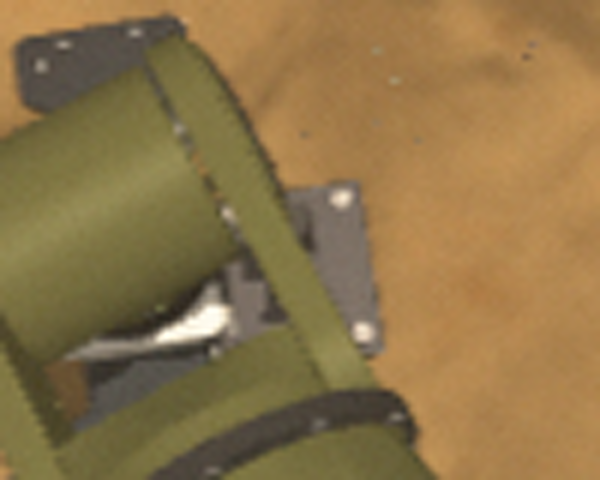

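```bash
cat > ov2.py <<'E'
from ov import *
import sys
def main(name,dy,h,stand=(532,284.3,.172),box=(225,150,285,225)):
    c=cams.camera("scene");p,M,s=R()
    T=lambda q:p+M@np.array([q[1]+dy,q[0]-16,h-q[2]])
    sc=8;im=draw(c,T,sc,fish=False)
    S=lambda q:Ro.from_euler('z',stand[2]).as_matrix()@np.array(q,float)+[stand[0],stand[1],0]
    for L in [[(10,0,115),(-11,0,115)],[(-8,9*np.cos(a),115+9*np.sin(a)) for a in np.linspace(0,6.28,20)],[(10,-13,8),(10,-13,125),(10,13,125),(10,13,8)],[(-45,-40,8),(-45,40,8),(45,40,8),(45,-40,8),(-45,-40,8)]]:
        q=np.array([(proj(c,S(k))+.5)*sc for k in L]).astype(int);cv2.polylines(im,[q],False,(255,0,255),1)
    cv2.imwrite("pics/"+name,im[box[1]*sc:box[3]*sc,box[0]*sc:box[2]*sc]);print(p.round(1),s["wrist_force"])
E
python3 -c "
from ov2 import *
main('o6.png',2,86.7)"
```

```text
[523.5 340.9 156.4] [ 0.04958047  0.3500371  -1.4802123 ]
```

View pics/o6.png

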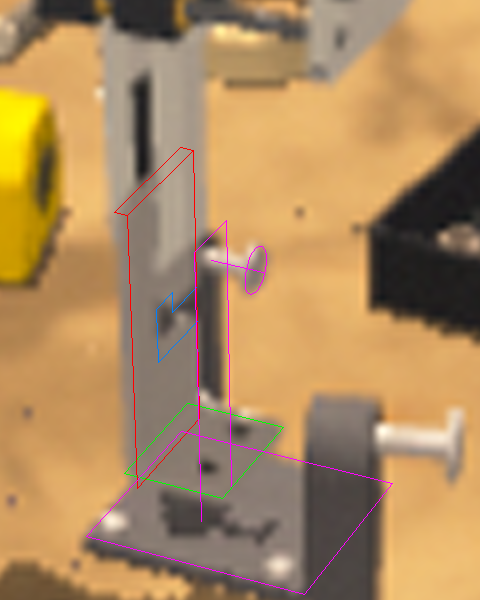

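```bash
python3 -m pendant '[[[0,0,0.27,0],[0,0,0.27,0],[-1.5,0,0.27,0],[-3,0,0.27,0],[-3,0,0.27,0]]]';python3 -m pendant '[[[0,0,0,0],[0,0,0,0]]]';python3 -c "
from ov2 import *
main('o7.png',2,86.7)
p,M,s=R();sy=np.array([-.171,.985,0]);sx=np.array([.985,.171,0]);d=p-[533,284.5,0];print(d@sx,d@sy)
snap('wrist','w7.png',4,(170,150,340,290))"
```

```text
clock: 9.95
eef_pos: [529.1, 309.0, 153.2]
eef_rot: [-3.142, 0.0, 1.742]
wrist_force: [-0.5, -0.1, -1.9]
finger_gap: 4.8
clock: 10.15
eef_pos: [528.6, 311.3, 153.2]
eef_rot: [3.141, -0.0, 1.744]
wrist_force: [0.4, 0.6, -0.9]
finger_gap: 4.9
[528.5 311.5 153.1] [-0.41347087  0.00426429 -2.02751618]
0.18021347613454086 27.34432432018371
```

View pics/o7.png

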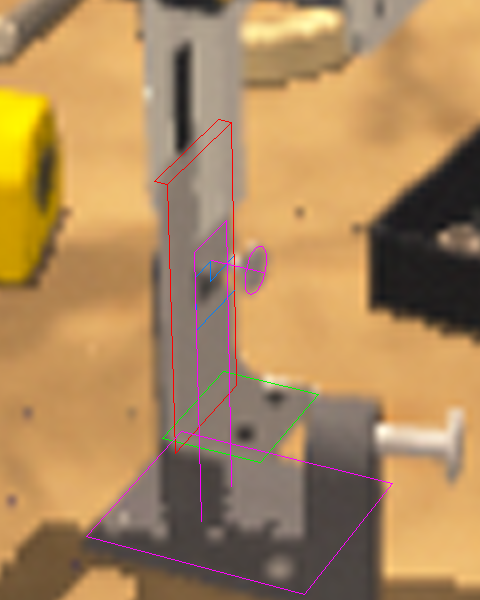

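View pics/w7.png

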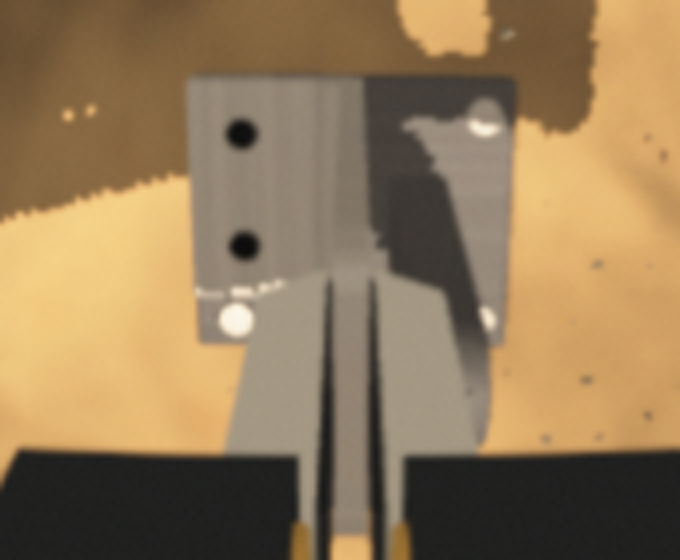

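```bash
python3 -c "
from h import *
c=snap('scene','s7.png',11,(232,150,282,204))"
```

```text
(no output)
```

View pics/s7.png

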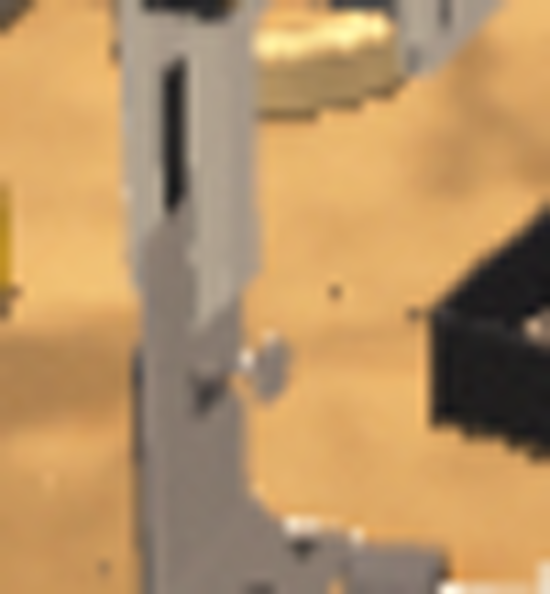

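```bash
python3 -m pendant '[[[-0.3,0,0,0],[-0.6,0,0,0],[-0.9,0,0,0],[-1.2,0,0,0],[-1.2,0,0,0]]]';python3 -m pendant '[[[-0.3,0,0,0],[-0.6,0,0,0],[-0.8,0,0,0],[-0.8,0,0,0]]]';python3 -c "
from h import *
c=snap('scene','s8.png',11,(232,150,282,204))
p,M,s=R();sy=np.array([-.171,.985,0]);sx=np.array([.985,.171,0]);d=p-[533,284.5,0];print(p,d@sx,d@sy,s['wrist_force'],s['moment'])
snap('wrist','w8.png',4,(170,150,340,290))"
```

```text
clock: 10.8
eef_pos: [530.7, 299.0, 153.1]
eef_rot: [3.142, 0.0, 1.743]
wrist_force: [0.5, -0.4, -1.5]
finger_gap: 4.8
clock: 11.2
eef_pos: [532.0, 291.3, 153.1]
eef_rot: [3.142, 0.0, 1.744]
wrist_force: [0.5, -0.5, -1.6]
finger_gap: 4.8
[531.98458238 291.45018708 153.07398757] 0.18829563429555707 7.019570687944073 [-0.17937151  0.6153841  -1.63753136] [ 0.00108508  0.02398623 -0.00532609]
```

View pics/s8.png

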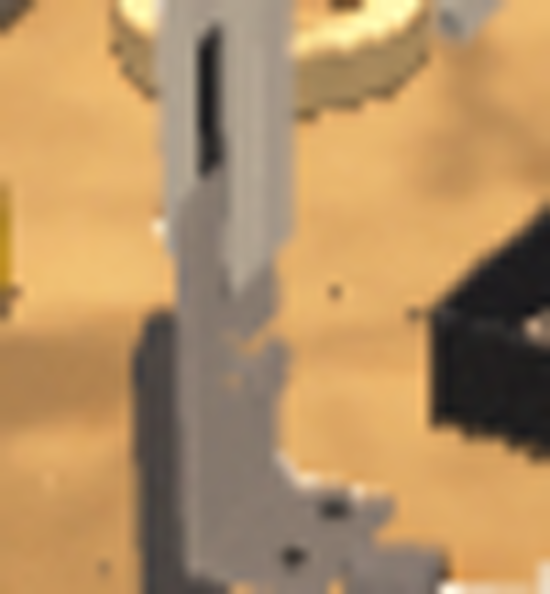

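View pics/w8.png

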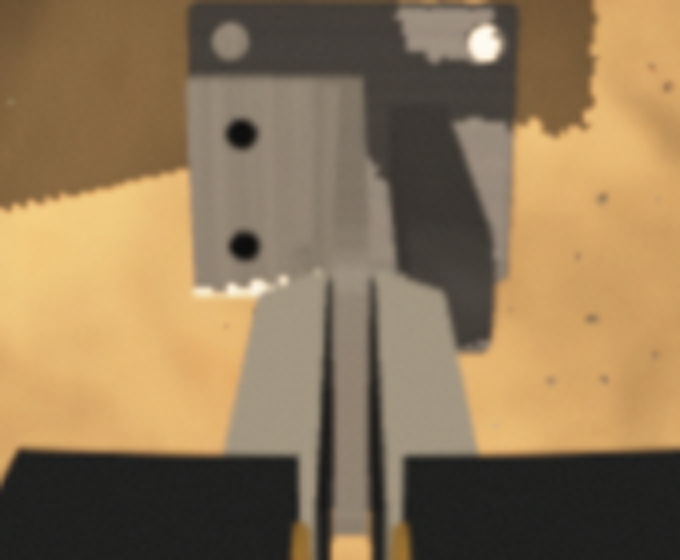

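```bash
python3 -c "
import ov2
from ov import *
ov2.main('o8.png',2,86.7)
im=cv2.imread('pics/o8.png')[:450,40:400];cv2.imwrite('pics/o8.png',cv2.resize(im,None,fx=1.3,fy=1.3))"
```

```text
[531.9 291.6 153.1] [ 0.0860132   0.20591989 -2.09695832]
```

View pics/o8.png

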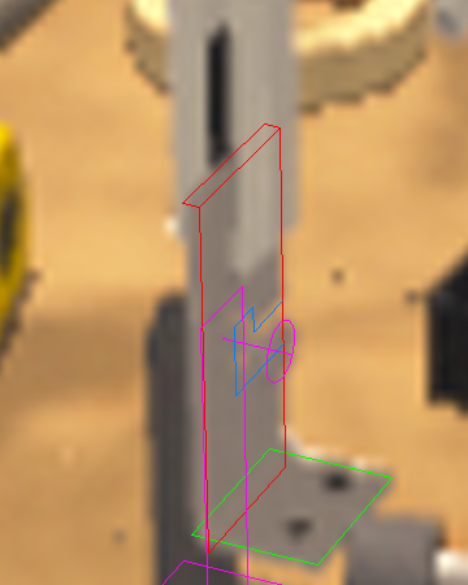

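```bash
python3 -m pendant '[[[-0.3,0,0,0],[-0.6,0,0,0],[-0.9,0,0,0],[-0.9,0,0,0]]]';python3 -m pendant '[[[-0.1,0,0,0],[-0.1,0,0,0]]]';python3 -m pendant '[[[-0.1,0,0,0],[-0.1,0,0,0]]]';python3 -m pendant '[[[-0.1,0,0,0],[-0.1,0,0,0]]]'
```

```text
clock: 11.75
eef_pos: [533.6, 282.3, 153.1]
eef_rot: [-3.142, 0.0, 1.743]
wrist_force: [0.8, 0.1, -1.6]
finger_gap: 4.6
clock: 11.95
eef_pos: [533.7, 281.9, 153.1]
eef_rot: [3.141, -0.0, 1.744]
wrist_force: [-0.3, 2.2, -2.2]
finger_gap: 4.6
clock: 12.15
eef_pos: [533.7, 281.5, 153.1]
eef_rot: [3.141, -0.002, 1.744]
wrist_force: [0.7, 6.3, -2.9]
finger_gap: 4.6
clock: 12.35
eef_pos: [533.7, 281.2, 153.1]
eef_rot: [3.141, -0.003, 1.744]
wrist_force: [-1.1, 10.2, -3.6]
finger_gap: 4.6
```

```bash
python3 -m pendant '[[[0.25,0,0,0],[0.5,0,0,0],[0.5,0,0,0]]]';python3 -m pendant '[[[0,0,0.3,0],[0,0,0.6,0],[0,0,0.8,0],[0,0,0.8,0]]]';python3 -c "
from h import *
c=snap('scene','s9.png',11,(232,150,282,204))
p,M,s=R();print(p,s['wrist_force'],s['moment'])"
```

```text
clock: 12.65
eef_pos: [533.1, 284.7, 153.0]
eef_rot: [-3.141, 0.0, 1.744]
wrist_force: [-0.2, 0.1, -1.4]
finger_gap: 4.8
clock: 13.05
eef_pos: [533.0, 284.5, 144.6]
eef_rot: [-3.141, 0.0, 1.744]
wrist_force: [-0.8, -0.1, -1.9]
finger_gap: 4.8
[533.12933184 284.55640813 144.8710239 ] [-0.61232361  0.33623326 -1.23419775] [-0.08348242  0.01867266  0.01988852]
```

View pics/s9.png

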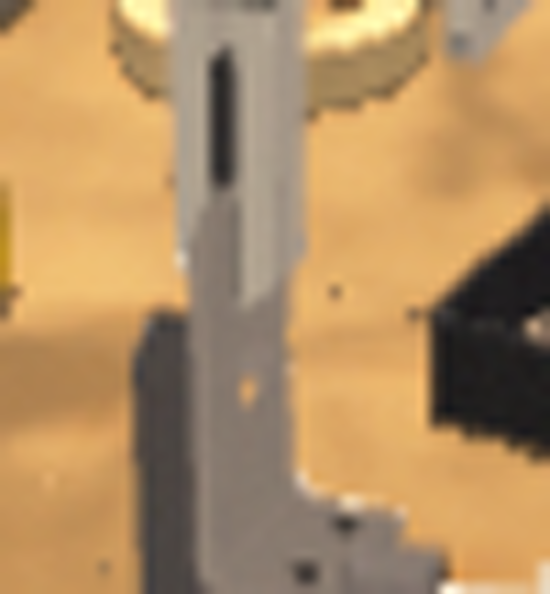

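```bash
python3 -m pendant '[[[0,0,0.1,0],[0,0,0.2,0],[0,0,0.2,0]]]';python3 -m pendant '[[[0,0,0.1,0],[0,0,0.1,0]]]';python3 -m pendant '[[[0,0,0.1,0],[0,0,0.1,0]]]'
```

```text
clock: 13.4
eef_pos: [533.1, 284.6, 143.0]
eef_rot: [-3.141, 0.0, 1.744]
wrist_force: [-0.5, -0.2, -1.8]
finger_gap: 4.7
clock: 13.6
eef_pos: [533.1, 284.6, 142.0]
eef_rot: [-3.141, 0.0, 1.744]
wrist_force: [0.6, -0.2, -1.5]
finger_gap: 5.0
clock: 13.8
eef_pos: [533.3, 284.7, 141.5]
eef_rot: [3.141, -0.0, 1.744]
wrist_force: [-1.5, -0.6, 2.7]
finger_gap: 4.6
```

```bash
python3 -m pendant '[[[0,0,0,0],[0,0,0,0],[0,0,0,0],[0,0,0,0],[0,0,0,0]]]' 0.1;python3 -m pendant '[[[0,0,0,0],[0,0,0,0],[0,0,0,0],[0,0,0,0]]]';python3 -c "
from h import *
c=snap('scene','s10.png',9,(222,150,287,214))
snap('wrist','w10.png',1.5)"
```

```text
clock: 14.3
eef_pos: [533.2, 284.7, 141.1]
eef_rot: [3.142, 0.0, 1.744]
wrist_force: [0.5, 0.0, -0.3]
finger_gap: 41.2
clock: 14.7
eef_pos: [533.1, 284.7, 141.1]
eef_rot: [-3.142, -0.0, 1.744]
wrist_force: [-0.2, 0.1, -0.7]
finger_gap: 51.6
```

View pics/s10.png

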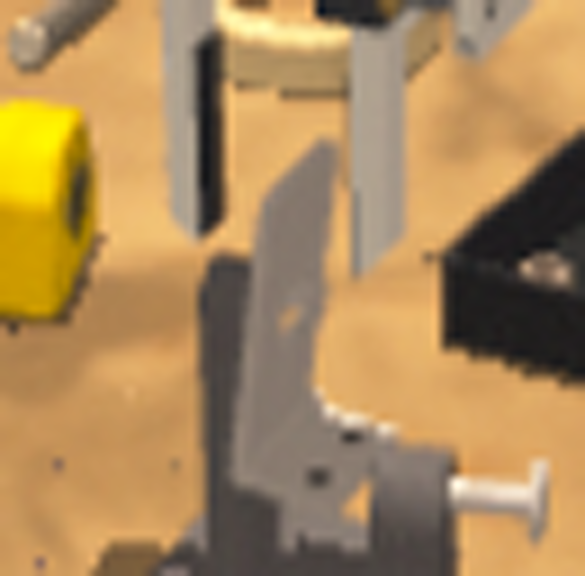

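View pics/w10.png

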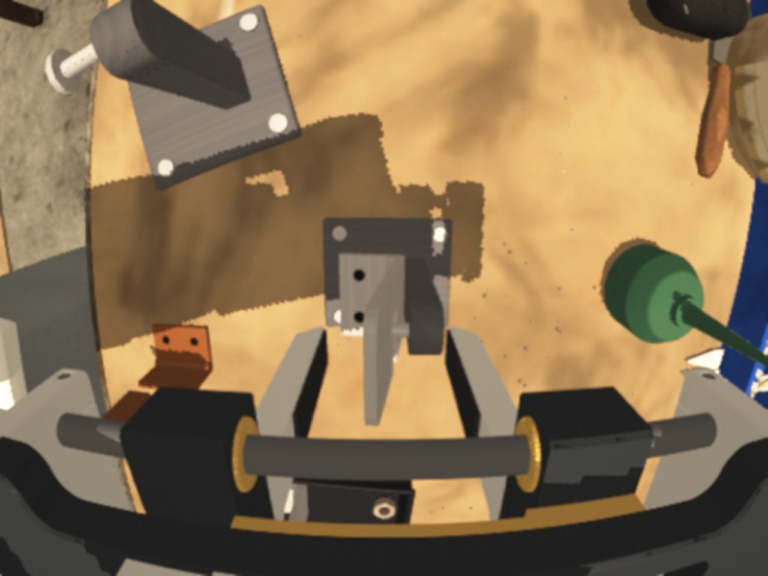

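```bash
python3 -m pendant '[[[0,0,-1,0],[0,0,-3,0],[0,0,-6,0],[0,0,-10,0],[0,0,-14,0]]]';python3 -m pendant '[[[-3,0,0,0],[-7,0,0,0],[-11,-3,0,0],[-15,-5,0,0],[-15,-5,0,0]]]';python3 -m pendant '[[[0,0,0,0],[0,0,0,0],[0,0,0,0],[0,0,0,0],[0,0,0,0]]]';python3 -c "
from h import *
c=snap('scene','s11.png',4,(210,110,390,250))
snap('wrist','w11.png',1.5)"
```

```text
clock: 15.3
eef_pos: [532.9, 284.5, 283.3]
eef_rot: [3.141, -0.0, 1.744]
wrist_force: [0.6, -0.3, -0.1]
finger_gap: 51.4
clock: 15.8
eef_pos: [508.9, 124.8, 282.6]
eef_rot: [3.14, 0.001, 1.74]
wrist_force: [-0.1, 0.9, 0.1]
finger_gap: 52.1
clock: 16.3
eef_pos: [509.8, 128.8, 280.8]
eef_rot: [-3.141, -0.0, 1.745]
wrist_force: [-0.2, 0.3, -0.8]
finger_gap: 51.6
```

View pics/s11.png

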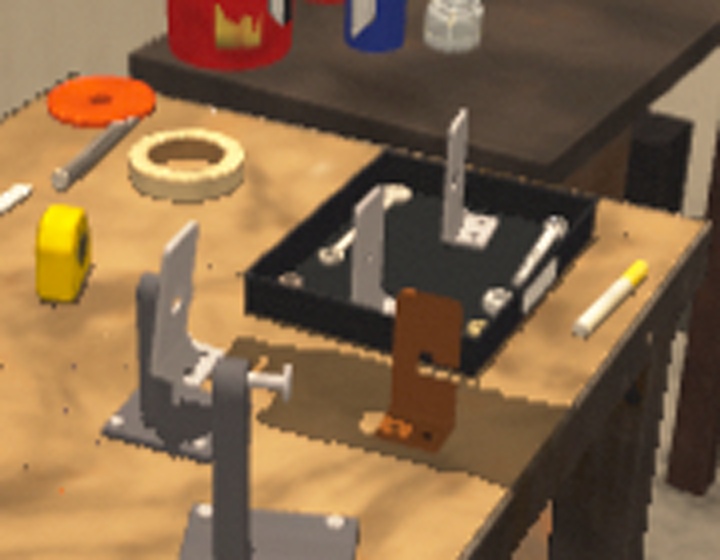

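View pics/w11.png

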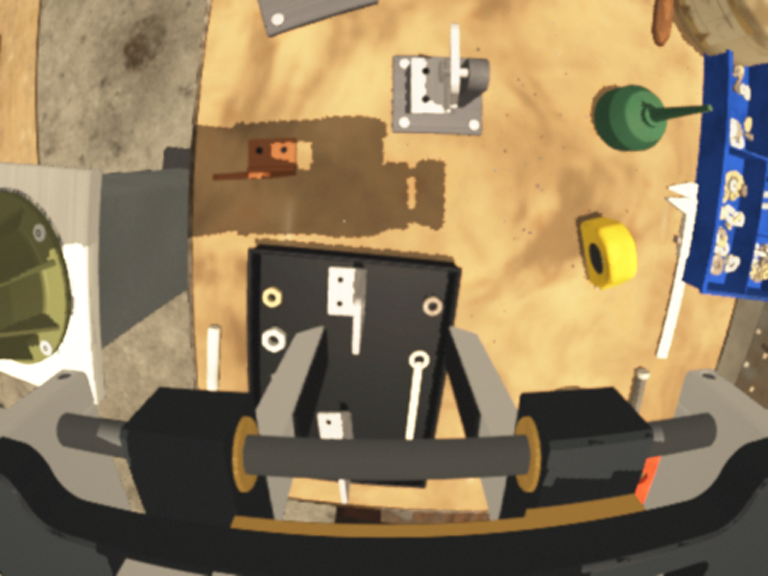

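```bash
python3 -c "
import cv2
w=cv2.imread('pics/w11.png')[15:140,380:500];a=cv2.resize(w,(480,500),interpolation=2)
s=cv2.imread('pics/s11.png')[210:470,90:230];b=cv2.resize(s,(300,500),interpolation=2)
cv2.imwrite('pics/f.png',cv2.hconcat([a,b]))"
```

```text
(no output)
```

View pics/f.png

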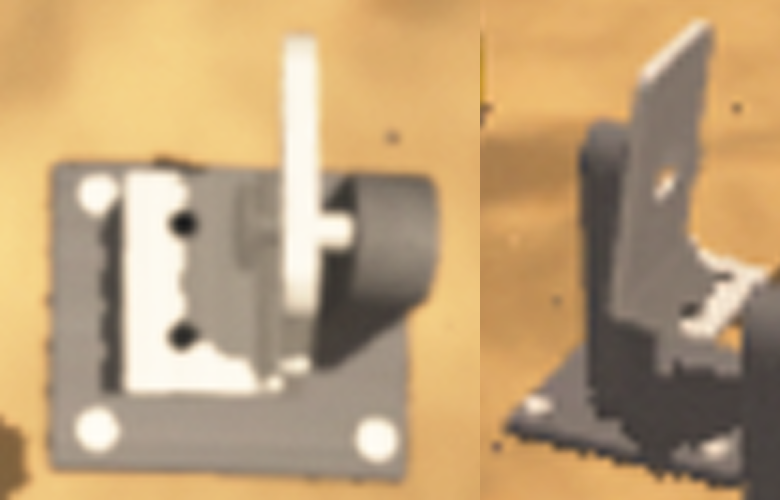

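Web sits between the head (at left, 245,230) and the post, with the pin through it. The bracket is hanging, the gripper is clear, and the other two brackets still stand.

```bash
python3 -c "
from cell import manip
print(manip.sign_off(), manip.read_state()['clock'])"
```

```text
the job is handed in; nothing more can be done
the job is handed in; nothing more can be done
```

I hung the slot bracket on the headed pin of the smaller dark stand, let go, moved the gripper clear and handed the job in at about 16.4 s. The slot bracket was the middle one in the bin, the only one whose slot is open at the −y edge.

- **Fit:** I slid the slot over the pin until it touched the slot's inner end (about 10 N), then backed off 5 mm. I then lowered it until the notch rested on the pin, at a tool height of about 141.8 mm against 142.2 mm predicted.
- **Final state:** The last pictures show the pin through the slot, with the web between post and head and the foot away from the post. The bracket leans lightly on the post. The other two brackets still stand in the bin. The brown look-alike, tape measure and oil can look undisturbed.
- **What disagreed:**
  - The contact with the slot's end came about 2 mm earlier than the cameras predicted, so I went by the contact.
  - A fit from the wrist picture put the grip on the bracket about 7 mm off in height from the arm's own reading. I went by the arm's reading, and the height at which the notch seated agreed with it.

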